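# Shut the die case and tug-test its two catches

## Robot

A 6-joint arm with a two-finger parallel gripper is mounted at the origin on a cart in front of the work surface, level with it; the furniture and walls round the work are solid. World frame = base frame: x ahead of the robot, y to its left, z up, the work surface at z = 0. Lengths are in m, angles in rad, forces in N, time in s.
With the tool pointing down it reaches from about 0.25 to 0.725 m from the base axis. Payload 4 kg.
Tool frame: the origin (TCP) lies midway between the tips of the shut fingers; the grasp point (between the pads) lies ctrl.grip_depth behind it (ctrl.grip_depth is the distance from the TCP to the grasp point, in m); z points along the fingers, y is the direction in which the jaws open and shut (so a half turn about z gives the same grasp; the last joint's range is limited). The gripper opens to 85 mm and grips with 20 to 120 N. Pads are 22 mm wide; open, the fingers measure 114 mm over their backs; the gripper's body (76 mm by 85 mm) begins 54 mm behind the grasp point. The pads swing forward as they close: fully open they stand 13 mm farther back than shut.
Start: joints at [-1.341, 0.241, 0.005, 1.335, 0, 1.571], TCP at [0.114, -0.487, 0.231] pointing down, gripper open.
Joint ranges: [-2.72, 2.72], [-1.05, 1.87], [-1.09, 1.28], [-1.99, 2.15], [-1.42, 1.44], [-3.14, 3.14]. Speed limits (rad/s): [2.79, 2.79, 3.14, 3.14, 3.14, 3.14].

## Interface

Orientations are given as a unit quaternion [x, y, z, w].
In Python, from station import ctrl gives the robot as it stands. The module is installed in compiled form; this text tells all that it offers. Calls block until the motion is done:
- ctrl.reach(position, orientation): joint-space move of the TCP to a pose.
- ctrl.move_l(position, rot=None, vel=0.15): straight line of the TCP; rot=None keeps the orientation; vel is the mean speed in m/s.
- ctrl.goto_joints(angles): joint-space move.
- ctrl.gripper_to(opening): finger opening in m; the grip force is fixed at half the most; returns when the fingers have stopped.
- ctrl.hold(seconds).
- ctrl.inverse_kinematics(position, orientation): joint angles nearest the present ones, or None.
- ctrl.capture(name): name is "scene" or "top" or "wrist"; returns a dict with "image" (400x640x3 uint8, blue, green, red), "fx", "fy", "cx", "cy" (pixels), "T" (4x4, takes a point from camera to world coordinates). Camera axes: x right, y up, looking along -z (the intrinsics and any distortion apply to the point x, -y, -z); pixel columns grow to the right and rows downward; lengths in m; the calibration is good to about 2 mm. A picture is of the moment at which its call begins. There is no depth.
A pose or a line that the arm cannot do raises ctrl.Unreachable and nothing moves.
- ctrl.sign_off(): hands the job in, once; it reports no verdict.
Trained networks look in a picture, given as the dict that the camera call returned (one of the last four; its "shot" number tells which), for a name from the list of things; names that differ only in an ending like _2 or _b are one class to them, and where a whole thing is asked for, a point or a joint stands for the part that bears it (a point fixed in the world has none). Each returns a list of dicts, best first, with "conf" (0 to 1); they miss things now and then, are a little off and sometimes report something else, mostly with a low value. They report only what shows in the picture. A call takes as long as a camera call. They do not tell look-alikes from the thing itself.
- ctrl.spot_in(thing, picture): "pixel" ([column, row] in pixels, amid what is visible of it).
- ctrl.regions_of(thing, picture): "pixels" (400x640 bool, what is visible of it) and "pixel" ([column, row] in pixels, amid what is visible of it).
- ctrl.tip_of(thing, picture): "pixel" ([column, row] in pixels: a listed point, or the origin of a listed thing).
Readings, each from a call of its own:
- ctrl.get_clock(): time.
- ctrl.get_joint_positions(): joint angles.
- ctrl.get_qvel(): joint speeds.
- ctrl.get_joint_efforts(): joint torques, N m.
- ctrl.get_tcp_pos(): TCP position.
- ctrl.get_tcp_rot(): TCP orientation.
- ctrl.get_force(): force on the tool from outside, world axes, zero at the start.
- ctrl.get_torque(): the same for the moment, N m.
- ctrl.get_gripper_width(): finger opening in m.
Only numpy, scipy, OpenCV 4.12 (cv2) and the standard library are available. Lean on these libraries where they do the work, as an engineer would, in place of code of your own. Each camera call takes 0.05 s, during which the arm holds its last target.

## Task

Close the lid of the grey steel die case and press it down until both spring catches at its front have snapped over it. Then take the lid by its handle and give it a firm upward tug, to prove that both catches hold; if either end of the lid gives, press that end down again and repeat the tug. Leave the lid shut and caught at both ends, and the things lying round the case where they are.

Things in the scene. Friction and masses are not known exactly. Their poses are not given: they have to be found in the camera images.
- case: Grey sheet-steel die case, open-topped, fixed to the board: 170 mm deep (its x) by 300 mm wide (its y), rim 48 mm high, dies and punches stored inside. Origin: centre of its underside. Its -x side is the front, which faces the robot (turned up to 0.3 rad), +y is left seen from the robot.
- lid_hinge (a point): Centre of the lid's hinge line, along the case's rear top edge (parallel to the case's y): 88 mm behind the case's centre, 48 mm above the board.
- leaf (a joint): Opening angle of the lid (rad): 0 shut, grows as the front edge rises; the hinge is stiff enough that the lid stays where it is left (about 2 N at the front edge moves it down, 4 N at the handle moves it up). Starts between 0.35 and 0.8. Resting unlatched on the noses of both catches it reads about 0.065; shut, 0 to 0.013.
- lid: The sheet-steel lid, 174 x 304 mm, 3 mm thick, with a 12 mm turned-down front flange; it hinges at the rear. Origin on the hinge line, its x pointing from front to rear, z out of its top face. It is springy and twists: one front end can be down and caught while the other stands about 10 mm proud.
- lid_handle (a point): Middle of the straight round handle bar on top of the lid: 10 mm thick, about 90 mm long, parallel to the front edge and 35 mm behind the front wall; bar axis 30 mm above the lid's top face, open below. 82 mm above the board when the lid is shut. It moves on an arc about the hinge. A tug of 10 to 20 N here is firm.
- lid_end_left (a point): Point on the lid's top face, just behind the left catch, 12 mm behind the case's front face and 105 mm left of the middle: the place to press that end. 52 mm above the board when shut; up to 54.5 mm when caught and tugged (some 2 mm of play); about 63 mm when it only rests on the catch's nose.
- lid_end_right (a point): The same at the right end, 105 mm right of the middle.
- catch_a: Sprung steel snap catch on the case's front face, 105 mm left or right of its middle (the side varies): upright tongue, 18 mm wide, pivoted at its foot (origin, 14 mm above the board), hooking inward over the lid's bead, finger tab on top 62 mm up. Its z is vertical when home; it leans out while the lid is pushed past. The easier one: snaps in at about 6 to 8 N pressed on the lid at that end.
- catch_b: The other catch, alike in looks, at the other end: stiffer, it needs 12 to 20 N pressed on the lid at that end. Pressing the handle in the middle shares the force between both ends (often only the easier one snaps in; both: about 18 to 24 N). Caught, either holds far more than a 25 N tug.
- weight_block: Steel paper weight with a turned knob, 50x62x48 mm, to the right of the case; not to be disturbed. Origin: centre of its underside.
- awl: Awl with a wooden handle, 26x132x26 mm, lying to the right of the case; not to be disturbed. Origin: centre of its underside.
- die_tab: Small steel cutting die, 68x34x30 mm, to the left of the case; not to be disturbed. Origin: centre of its underside.
There are look-alikes about, which are no part of the job. Leave any pink look-alike of the part that bears catch_a alone.

How it is judged:
On the way, in this order (a step that is already met when the one before it is completed fails the run):
1. both front ends of the lid are down and both catches have snapped home over it (z of each of lid_end_left, lid_end_right in the frame of case below 0.056 m and angle between each of catch_a, catch_b's own z axis and vertical below 0.05 rad), for 0.2 s.
2. the lid is tugged upward and both catches take the strain without giving (z of each of lid_end_left, lid_end_right in the frame of case below 0.056 m and contact force between lid and catch_a above 1.2 N and contact force between lid and catch_b above 1.2 N and contact force between the fingers and lid above 3 N), for 0.2 s.
At the end, for the whole second after the job is handed in: The lid is shut and still: the press points at both its front ends are less than 56 mm above the case's underside (52 mm fully down), and both catches stand upright (within 0.05 rad), hooked over it (all of step 1 and linear speed of lid below 0.02 m/s); the robot touches nothing.
It fails at once if the paper weight is shifted by more than 30 mm (distance of weight_block from where it was at the start of the episode above 0.03 m).
It fails at once if the awl is shifted by more than 30 mm (distance of awl from where it was at the start of the episode above 0.03 m).
It fails at once if the small die is shifted by more than 30 mm (distance of die_tab from where it was at the start of the episode above 0.03 m).
It also fails if it takes over 70 s, if anything falls off the work surface, if the arm or the gripper's body presses on something with over 40 N, if the wrist force passes 120 N, or if a joint passes its speed limit or range.

## Working session

There is one attempt and no reset: what is moved stays moved. The work goes in short steps, each a Python script; the robot and the scene stay as the last script left them, time stands still between calls to the robot, and variables do not carry over. Pictures are saved under pics/ and viewed, and the job is handed in when it is done.

```bash
mkdir -p pics
cat > h.py <<'E'
from station import ctrl
import numpy as np, cv2
def snap(n,f):
    p=ctrl.capture(n); cv2.imwrite('pics/'+f,p['image']); return p
def ray(p,px):
    T=np.array(p['T']); d=np.array([(px[0]-p['cx'])/p['fx'],-(px[1]-p['cy'])/p['fy'],-1.])
    return T[:3,3],T[:3,:3]@d
def at_z(p,px,z):
    o,d=ray(p,px); return o+d*(z-o[2])/d[2]
def proj(p,X):
    T=np.array(p['T']); c=T[:3,:3].T@(np.array(X)-T[:3,3])
    return [p['cx']+p['fx']*c[0]/-c[2], p['cy']-p['fy']*c[1]/-c[2]]
E
python3 - <<'E'
from h import *
print(ctrl.get_clock(),ctrl.grip_depth,ctrl.get_tcp_rot(),ctrl.get_force())
for n in ["scene","top"]:
    p=snap(n,n+'0.png'); print(n,{k:v for k,v in p.items() if k!='image'})
    for t in ['case','lid_hinge','lid','lid_handle','lid_end_left','lid_end_right','catch_a','catch_b','weight_block','awl','die_tab']:
        print(t,[(np.round(r['pixel']).tolist(),round(r['conf'],2)) for r in ctrl.tip_of(t,p)][:4])
print(ctrl.get_clock())
E
```

```text
0.0 0.0187 [ 9.93405771e-01  1.14646411e-01 -1.29624465e-04 -1.07586946e-03] [ 0.36357411 -0.232835   -0.3656943 ]
scene {'fx': 494.7296547141786, 'fy': 494.7296547141786, 'cx': 322.24114063085887, 'cy': 199.61167644155287, 'T': array([[-0.43613095,  0.42241835, -0.79457695, -0.23535912],
       [-0.8996235 , -0.18345484,  0.39625987,  0.43553047],
       [ 0.02161845,  0.88764129,  0.46002781,  0.53604913],
       [ 0.        ,  0.        ,  0.        ,  1.        ]]), 'shot': 1}
case [([364.0, 223.0], 0.61), ([262.0, 237.0], 0.28)]
lid_hinge [([352.0, 191.0], 0.73), ([362.0, 226.0], 0.56)]
lid [([353.0, 188.0], 0.91)]
lid_handle [([368.0, 159.0], 0.88)]
lid_end_left [([323.0, 173.0], 0.88)]
lid_end_right [([425.0, 163.0], 0.91)]
catch_a [([426.0, 239.0], 0.74), ([268.0, 256.0], 0.65), ([326.0, 250.0], 0.47)]
catch_b [([426.0, 239.0], 0.74), ([268.0, 256.0], 0.65), ([326.0, 250.0], 0.47)]
weight_block [([451.0, 210.0], 0.76)]
awl []
die_tab [([260.0, 237.0], 0.88), ([355.0, 188.0], 0.25)]
top {'fx': 363.89113560409527, 'fy': 363.89113560409527, 'cx': 322.17630671385325, 'cy': 195.13131677094526, 'T': array([[-0.02494696,  0.97739745, -0.20993304,  0.40961011],
       [-0.99967314, -0.0232156 ,  0.0107079 ,  0.02066406],
       [ 0.00559215,  0.21013155,  0.97765713,  0.92681674],
       [ 0.        ,  0.        ,  0.        ,  1.        ]]), 'shot': 2}
case [([348.0, 218.0], 0.97)]
lid_hinge [([356.0, 182.0], 0.73), ([437.0, 214.0], 0.57)]
lid [([358.0, 180.0], 0.84)]
lid_handle [([356.0, 206.0], 0.63), ([267.0, 200.0], 0.23)]
lid_end_left [([302.0, 214.0], 0.63)]
lid_end_right []
catch_a [([302.0, 248.0], 0.57), ([384.0, 263.0], 0.5), ([257.0, 236.0], 0.5)]
catch_b [([302.0, 248.0], 0.57), ([384.0, 263.0], 0.5), ([257.0, 236.0], 0.5)]
weight_block [([439.0, 218.0], 0.75)]
awl [([444.0, 272.0], 0.92)]
die_tab [([266.0, 200.0], 0.75), ([386.0, 262.0], 0.69), ([355.0, 180.0], 0.41)]
1.2
```

View pics/scene0.png

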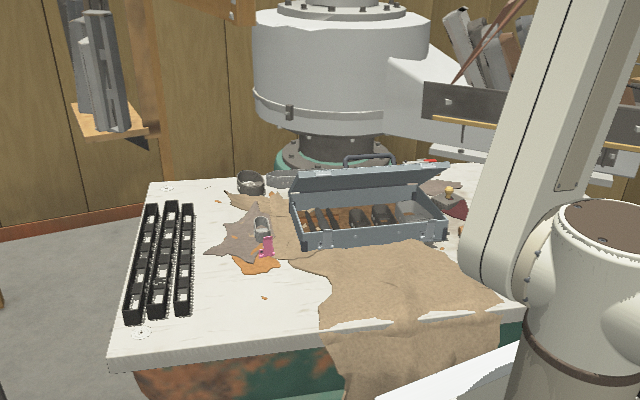

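View pics/top0.png

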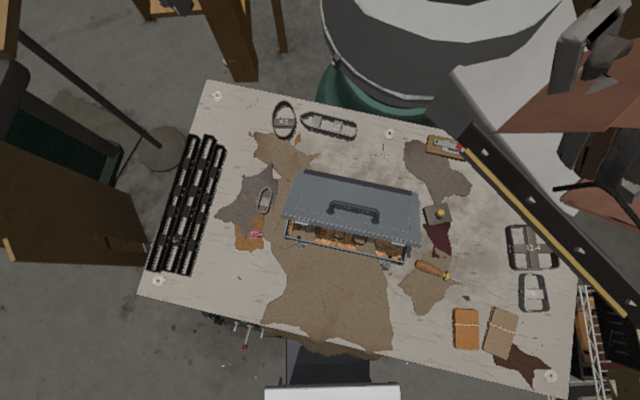

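```bash
cat > g.py <<'E'
from h import *
import json
S={'fx':494.7296547141786,'fy':494.7296547141786,'cx':322.24114063085887,'cy':199.61167644155287,'T':np.array([[-0.43613095,0.42241835,-0.79457695,-0.23535912],[-0.8996235,-0.18345484,0.39625987,0.43553047],[0.02161845,0.88764129,0.46002781,0.53604913],[0,0,0,1]])}
P={'fx':363.89113560409527,'fy':363.89113560409527,'cx':322.17630671385325,'cy':195.13131677094526,'T':np.array([[-0.02494696,0.97739745,-0.20993304,0.40961011],[-0.99967314,-0.0232156,0.0107079,0.02066406],[0.00559215,0.21013155,0.97765713,0.92681674],[0,0,0,1]])}
E
python3 - <<'E'
from g import *
r=lambda a:np.round(a,3)
print('hinge',r(at_z(P,(356,182),.048)),r(at_z(S,(352,191),.048)))
print('case',r(at_z(P,(348,218),0)),r(at_z(S,(364,223),0)))
print('catch top L',r(at_z(P,(302,248),.014)),'R',r(at_z(P,(384,263),.014)),r(at_z(P,(257,236),.014)))
print('catch sc',r(at_z(S,(426,239),.014)),r(at_z(S,(268,256),.014)),r(at_z(S,(326,250),.014)))
E
```

```text
hinge [ 0.63  -0.074  0.048] [ 0.619 -0.064  0.048]
case [ 0.547 -0.054  0.   ] [ 0.555 -0.061  0.   ]
catch top L [0.472 0.064 0.014] R [ 0.431 -0.138  0.014] [0.505 0.176 0.014]
catch sc [ 0.429 -0.13   0.014] [0.5   0.179 0.014] [0.475 0.071 0.014]
```

The top picture shows the case, turned about -0.2 rad, with its lid open and the handle at about (356,208). The front catches are at about (300,246) and (384,264), and the pink look-alike is at (257,236) to the left. I'll check this against an overlay of the case model.

```bash
cat >> g.py <<'E'
from scipy.optimize import least_squares
def pts(q):
    cx,cy,yaw,th=q
    R=np.array([[np.cos(yaw),-np.sin(yaw)],[np.sin(yaw),np.cos(yaw)]])
    W=lambda a:np.r_[np.array([cx,cy])+R@np.array(a[:2]),a[2]]
    # lid frame (x from hinge, front neg; z) rotated opening th
    def L(x,y,z): # x negative front
        return W((.088+x*np.cos(th)+z*np.sin(th), y, .048-x*np.sin(th)+z*np.cos(th)))
    return W,L
def model(q):
    W,L=pts(q)
    return dict(hinge=W((.088,0,.048)),case=W((0,0,0)),handle=L(-.138,0,.034),eL=L(-.161,.105,.004),eR=L(-.161,-.105,.004),cL=W((-.09,.105,.014)),cR=W((-.09,-.105,.014)))
E
python3 - <<'E'
from g import *
obs=[(P,'hinge',(356,182)),(S,'hinge',(352,191)),(P,'case',(348,218)),(S,'case',(364,223)),(S,'handle',(368,159)),(P,'handle',(356,206)),(S,'eL',(323,173)),(P,'eL',(302,214)),(S,'eR',(425,163)),(P,'cL',(302,248)),(P,'cR',(384,263)),(S,'cR',(426,239)),(S,'cL',(326,250))]
f=lambda q:np.concatenate([np.subtract(proj(c,model(q)[n]),px) for c,n,px in obs])
s=least_squares(f,[.54,-.052,-.21,.5],loss='soft_l1',f_scale=2)
print(np.round(s.x,4)); 
for (c,n,px),e in zip(obs,f(s.x).reshape(-1,2)): print(n,'P' if c is P else 'S',np.round(e,1))
np.save('q.npy',s.x)
q=s.x;W,L=pts(q)
for c,fn,box in [(P,'top0',(150,270,270,440)),(S,'scene0',(140,270,270,460))]:
    im=cv2.imread(f'pics/{fn}.png'); k=4
    r0,r1,c0,c1=box
    b=cv2.resize(im[r0:r1,c0:c1],None,fx=k,fy=k,interpolation=cv2.INTER_CUBIC)
    def ln(ps,col):
        a=np.array([[ (u-c0+.5)*k,(v-r0+.5)*k] for u,v in [proj(c,p) for p in ps]]).astype(int)
        cv2.polylines(b,[a],True,col,1)
    ln([W((x,y,.048)) for x,y in [(-.085,-.15),(.085,-.15),(.085,.15),(-.085,.15)]],(0,255,0))
    ln([L(x,y,.003) for x,y in [(-.174,-.152),(0,-.152),(0,.152),(-.174,.152)]],(0,0,255))
    ln([L(-.138,-.045,.034),L(-.138,.045,.034)],(255,0,255))
    for s_ in(1,-1): ln([W((-.09,s_*.105,.014)),W((-.09,s_*.105,.062))],(0,255,255))
    cv2.imwrite(f'pics/ov_{fn}.png',b)
print({k:np.round(v,3) for k,v in model(q).items()})
E
```

```text
[ 0.5438 -0.0543 -0.213   0.6765]
hinge P [-0.4  0. ]
hinge S [ 1.1 -2.7]
case P [0.  1.2]
case S [-0.1  3.1]
handle S [ 0.5 -2.9]
handle P [-2.2  1.5]
eL S [-1.4 -1.2]
eL P [0.5 1.7]
eR S [-0.6  0.6]
cL P [-1.3 -2.2]
cR P [ 0.  -1.2]
cR S [ 1.7 -1.9]
cL S [ 0.8 -1.3]
{'hinge': array([ 0.63 , -0.073,  0.048]), 'case': array([ 0.544, -0.054,  0.   ]), 'handle': array([ 0.545, -0.055,  0.161]), 'eL': array([0.532, 0.056, 0.152]), 'eR': array([ 0.487, -0.15 ,  0.152]), 'cL': array([0.478, 0.067, 0.014]), 'cR': array([ 0.434, -0.138,  0.014])}
```

View pics/ov_top0.png

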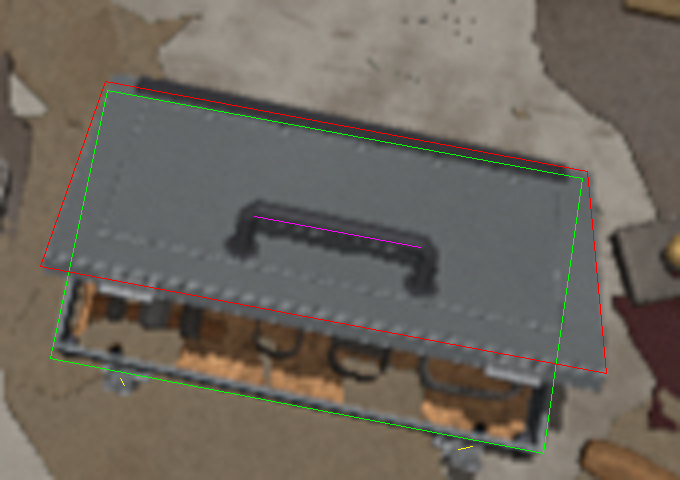

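View pics/ov_scene0.png

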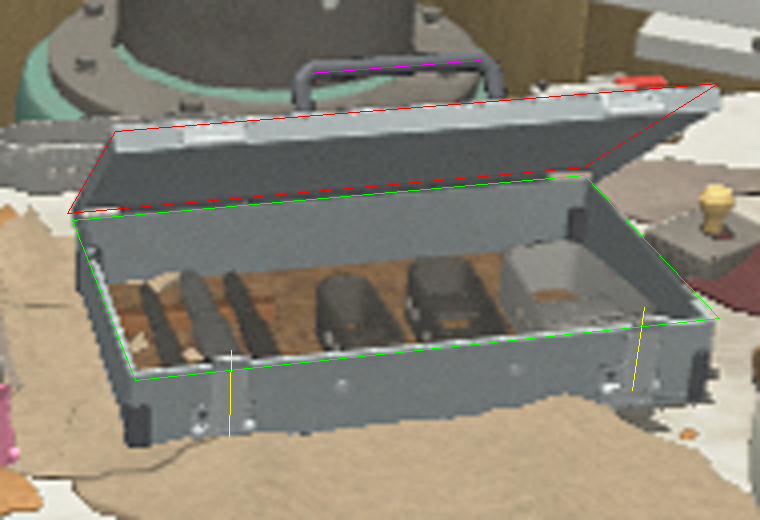

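The overlay fits well: the lid is open about 0.68 rad and the handle is at (0.545,-0.055,0.161). Next I go above the handle with the fingers shut and push the lid down along its arc.

```bash
cat > m.py <<'E'
from g import *
from scipy.spatial.transform import Rotation as Ro
q=np.load('q.npy'); yaw=q[2]
def quat(a): return (Ro.from_euler('z',a)*Ro.from_euler('x',np.pi)).as_quat()
def bar(th):
    return pts([q[0],q[1],yaw,th])[1](-.138,0,.034)
W=pts(q)[0]
F=lambda:np.array(ctrl.get_force())
E
python3 - <<'E'
from m import *
for a in (yaw+np.pi/2,yaw-np.pi/2):
    j=ctrl.inverse_kinematics(bar(q[3])+[0,0,.05],quat(a)); print(a,None if j is None else np.round(j,2))
    j=ctrl.inverse_kinematics(bar(0)+[0,0,-.015],quat(a)); print(None if j is None else np.round(j,2))
E
```

```text
1.3577918158879112 [-0.1   0.35  0.1   1.32  0.    1.68]
[-0.09  0.37 -0.27  0.93  0.    1.7 ]
-1.783800837701882 [-0.1   0.35  0.1   1.32  0.   -1.46]
[-0.09  0.37 -0.27  0.93  0.   -1.45]
```

Run:
```python
from m import *
Q=quat(yaw+np.pi/2)
ctrl.gripper_to(0.0)
p=bar(q[3])
ctrl.reach(p+[0,0,.06],Q)
print(ctrl.get_clock(),F(),ctrl.get_gripper_width(),ctrl.get_tcp_pos()-p)
f0=F()
ctrl.move_l(p+[0,0,.02],vel=.1)
for th in np.arange(q[3]+.05,.09,-.05):
    b=bar(th)
    ctrl.move_l(b+[0,0,.005],vel=.12)
    print(round(th,2),np.round(F()-f0,1),np.round(ctrl.get_tcp_pos()-b,4))
    if np.linalg.norm(F()-f0)>20: break
print(ctrl.get_clock())
p=snap('scene','scene1.png');snap('top','top1.png')
```

```text
4.15 [-0.74448515 -0.30895293  0.00758877] 0.0002488192011552341 [-0.00014767 -0.00097056  0.06008002]
0.73 [ 0.3  1.  -0.5] [ 0.     -0.0001  0.0049]
0.68 [0.9 0.  0.1] [-0.0004  0.0001  0.0053]
0.63 [ 0.4 -0.3  0.9] [-0.      0.0001  0.0053]
0.58 [-0.7  1.   2.3] [-0.0003  0.0002  0.0052]
0.53 [-0.9  0.7  1.4] [-0.0003  0.0001  0.0051]
0.48 [0.3 1.3 0.4] [ 0.0001 -0.      0.005 ]
0.43 [ 0.2 -0.6 -0.7] [ 0.0004 -0.0001  0.0049]
0.38 [0.9 0.3 0.2] [ 0.0003 -0.0002  0.0049]
0.33 [ 0.6 -0.4 -0.5] [ 0.0002 -0.0001  0.005 ]
0.28 [ 1.1  0.5 -0.2] [ 0.0001 -0.0001  0.005 ]
0.23 [ 1.8  0.9 -0.6] [ 0.0001 -0.      0.0049]
0.18 [ 1.1  1.7 -0. ] [-0.0001 -0.      0.0049]
0.13 [0.7 1.1 0.6] [-0.0001 -0.      0.0048]
7.95
```

View pics/scene1.png

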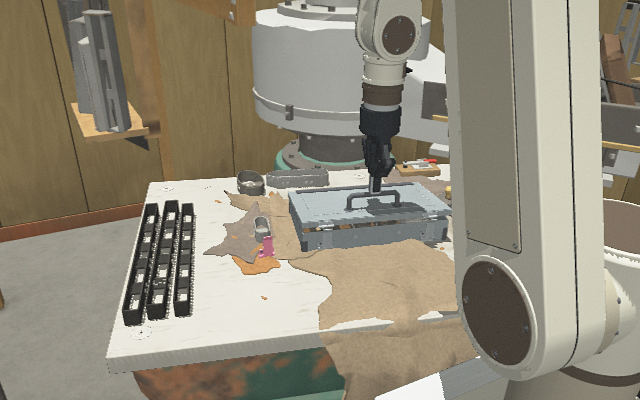

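Run:
```python
from g import *
a=cv2.resize(cv2.imread('pics/scene1.png')[130:265,270:470],None,fx=4,fy=4,interpolation=cv2.INTER_CUBIC)
cv2.imwrite('pics/c1.png',a)
```

```text
(no output)
```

View pics/c1.png

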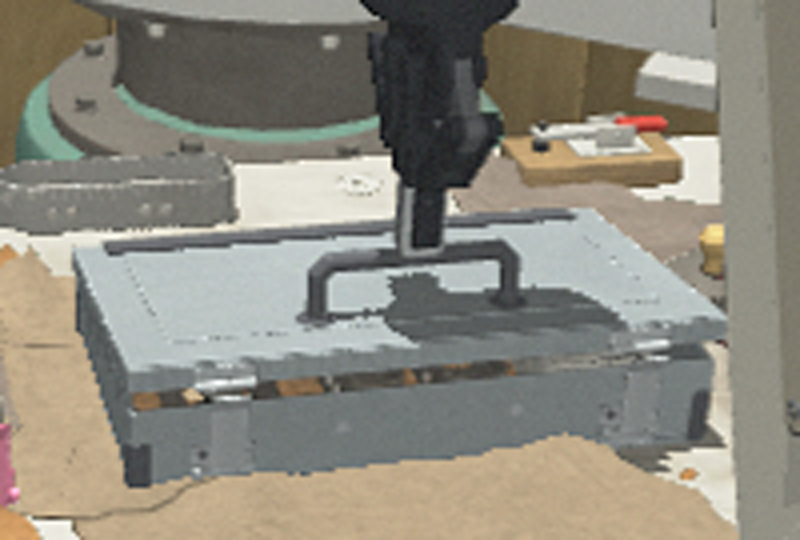

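The fingers rest on the bar and the lid stands nearly shut, with an even gap. Now I press the left end, watching the force.

```bash
cat >> m.py <<'E'
def press(side,zmin=.0505,fmax=26,x=-.060):
    f0=F(); b=W((x,side*.105,0))
    ctrl.move_l(np.r_[b[:2],.110],vel=.2); f0=F()
    ctrl.move_l(np.r_[b[:2],.080],vel=.1)
    z=.076; log=[]; pk=0
    while z>zmin-1e-9:
        ctrl.move_l(np.r_[b[:2],z],vel=.04)
        f=np.mean([F()[2] for _ in range(3)])-f0[2]; t=ctrl.get_tcp_pos()[2]
        log.append((round(z,4),round(t,4),round(f,1)))
        pk=max(pk,f)
        if f>fmax: log.append('fmax');break
        if pk>5 and f<pk-3.5 and t<.056: log.append('snap');break
        z-=.001 if z>.066 else .0005
    ctrl.move_l(np.r_[b[:2],.110],vel=.15)
    return log
E
python3 - <<'E'
from m import *
t=ctrl.get_tcp_pos()
ctrl.move_l(t+[0,0,.03],vel=.15)
for l in press(1): print(l)
print(ctrl.get_clock())
p=snap('scene','scene2.png')
a=cv2.resize(p['image'][130:265,270:470],None,fx=4,fy=4,interpolation=cv2.INTER_CUBIC)
cv2.imwrite('pics/c2.png',a)
E
```

```text
(0.076, np.float64(0.0763), np.float64(0.5))
(0.075, np.float64(0.0751), np.float64(0.1))
(0.074, np.float64(0.0739), np.float64(0.1))
(0.073, np.float64(0.0729), np.float64(1.1))
(0.072, np.float64(0.0719), np.float64(0.3))
(0.071, np.float64(0.071), np.float64(0.7))
(0.07, np.float64(0.07), np.float64(1.3))
(0.069, np.float64(0.069), np.float64(0.9))
(0.068, np.float64(0.0679), np.float64(1.3))
(0.067, np.float64(0.0669), np.float64(1.4))
(0.066, np.float64(0.0659), np.float64(1.3))
(0.0655, np.float64(0.0655), np.float64(0.5))
(0.065, np.float64(0.065), np.float64(0.9))
(0.0645, np.float64(0.0645), np.float64(1.8))
(0.064, np.float64(0.064), np.float64(1.8))
(0.0635, np.float64(0.0634), np.float64(1.0))
(0.063, np.float64(0.063), np.float64(1.3))
(0.0625, np.float64(0.0625), np.float64(1.1))
(0.062, np.float64(0.0623), np.float64(3.2))
(0.0615, np.float64(0.0618), np.float64(5.3))
(0.061, np.float64(0.0614), np.float64(5.7))
(0.0605, np.float64(0.061), np.float64(7.7))
(0.06, np.float64(0.0606), np.float64(6.9))
(0.0595, np.float64(0.0603), np.float64(7.7))
(0.059, np.float64(0.0599), np.float64(8.2))
(0.0585, np.float64(0.0589), np.float64(5.3))
(0.058, np.float64(0.0579), np.float64(4.0))
(0.0575, np.float64(0.0574), np.float64(3.9))
(0.057, np.float64(0.0569), np.float64(3.9))
(0.0565, np.float64(0.0564), np.float64(3.4))
(0.056, np.float64(0.0559), np.float64(4.3))
snap
17.8
```

View pics/c2.png

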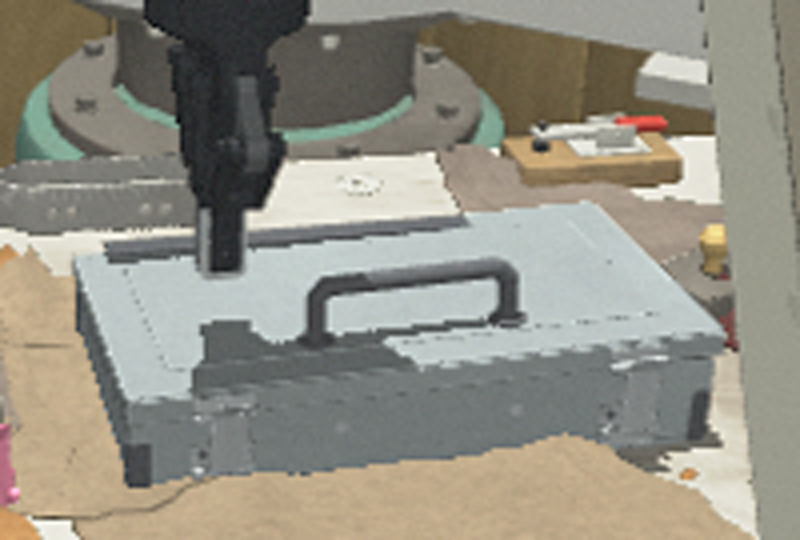

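The left end passed its nose at about 8 N, so it is the easier catch_a. My stop may have been early at 56 mm, so I press it fully down, then press the right end.

Run:
```python
from m import *
def press2(side,zmin,x=-.060,z=.066,fmax=32):
    b=W((x,side*.105,0))
    ctrl.move_l(np.r_[b[:2],.095],vel=.25); f0=F()
    ctrl.move_l(np.r_[b[:2],z+.002],vel=.1)
    log=[]
    while z>zmin-1e-9:
        ctrl.move_l(np.r_[b[:2],z],vel=.05)
        f=F()[2]-f0[2]; t=ctrl.get_tcp_pos()[2]
        log.append((round(z,4),round(float(t),4),round(float(f),1)))
        if f>fmax: log.append('fmax');break
        if t<.0525 and f>12: log.append('bottom');break
        z-=.0006
    ctrl.move_l(np.r_[b[:2],.095],vel=.2)
    return log
print(press2(1,.0500,z=.057))
b=ctrl.get_tcp_pos(); ctrl.move_l([b[0],b[1],.13],vel=.25)
b=W((-.06,-.105,0)); ctrl.move_l(np.r_[b[:2],.13],vel=.25)
print(press2(-1,.0480))
print(ctrl.get_clock())
p=snap('scene','scene3.png')
a=cv2.resize(p['image'][130:265,270:470],None,fx=4,fy=4,interpolation=cv2.INTER_CUBIC)
cv2.imwrite('pics/c3.png',a)
```

```text
[(0.057, 0.0575, -0.3), (0.0564, 0.0566, -1.0), (0.0558, 0.056, 1.1), (0.0552, 0.0554, 1.6), (0.0546, 0.0545, 0.3), (0.054, 0.0538, -0.2), (0.0534, 0.0534, 1.4), (0.0528, 0.0528, 1.6), (0.0522, 0.0523, 1.8), (0.0516, 0.052, 4.4), (0.051, 0.0519, 7.7), (0.0504, 0.0517, 11.8)]
[(0.066, 0.0666, 0.1), (0.0654, 0.0655, -0.4), (0.0648, 0.0647, 0.2), (0.0642, 0.0641, 0.5), (0.0636, 0.0635, 0.2), (0.063, 0.0631, 0.5), (0.0624, 0.0627, 2.9), (0.0618, 0.0623, 5.3), (0.0612, 0.0619, 6.9), (0.0606, 0.0614, 7.4), (0.06, 0.0611, 9.9), (0.0594, 0.0608, 11.4), (0.0588, 0.0605, 12.7), (0.0582, 0.0593, 7.3), (0.0576, 0.0582, 6.1), (0.057, 0.0574, 4.4), (0.0564, 0.0566, 3.7), (0.0558, 0.055, 1.0), (0.0552, 0.0547, 0.1), (0.0546, 0.0545, -1.4), (0.054, 0.054, 0.5), (0.0534, 0.0534, 0.1), (0.0528, 0.0528, 0.8), (0.0522, 0.0522, 0.3), (0.0516, 0.0518, 2.5), (0.051, 0.0516, 6.1), (0.0504, 0.0514, 10.0), (0.0498, 0.0513, 13.7), 'bottom']
31.35
```

View pics/c3.png

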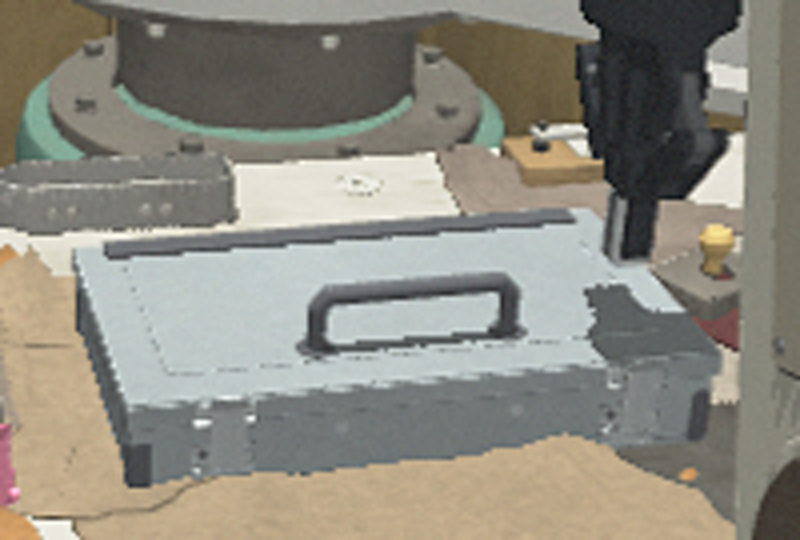

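Both ends bottomed at about 51.5 mm after clear snaps: about 8 N on the left and 13 N on the right. Next I take the handle and tug.

Run:
```python
from m import *
b=bar(0)
t=ctrl.get_tcp_pos(); ctrl.move_l([t[0],t[1],.13],vel=.3)
ctrl.move_l(np.r_[b[:2],.13],vel=.3)
ctrl.gripper_to(.05)
ctrl.move_l(np.r_[b[:2],.067],vel=.12); print('down',F())
f0=F()
ctrl.gripper_to(0.0); print('w',ctrl.get_gripper_width(),F()-f0,ctrl.get_tcp_pos())
z0=z=.067
for i in range(40):
    z+=.0005
    ctrl.move_l(np.r_[b[:2],z],vel=.03)
    f=F()[2]-f0[2]; tz=ctrl.get_tcp_pos()[2]; print(round(z,4),round(tz,4),round(f,1))
    if f<-15: break
    if tz>.0715: print('high'); break
for _ in range(4): ctrl.hold(.2); print(np.round(F()-f0,1),ctrl.get_tcp_pos()[2])
print(ctrl.get_clock())
p=snap('scene','scene4.png')
a=cv2.resize(p['image'][130:265,270:470],None,fx=4,fy=4,interpolation=cv2.INTER_CUBIC)
cv2.imwrite('pics/c4.png',a)
```

```text
down [0.27017344 0.21743773 0.40583304]
w 0.007652766735149861 [ 4.76181321 -2.17244288 -1.75359045] [ 0.49816263 -0.04469809  0.06830478]
0.0675 0.0687 -4.1
0.068 0.0689 -5.8
0.0685 0.069 -9.1
0.069 0.0691 -10.8
0.0695 0.0691 -14.5
0.07 0.0692 -18.0
[ 10.7  -3.2 -16.5] 0.06917657638019149
[ 10.9  -4.2 -16.7] 0.06916493659094843
[ 11.3  -4.5 -18.4] 0.06913783877720997
[ 10.8  -3.8 -18.2] 0.06916711445316615
36.1333
```

View pics/c4.png

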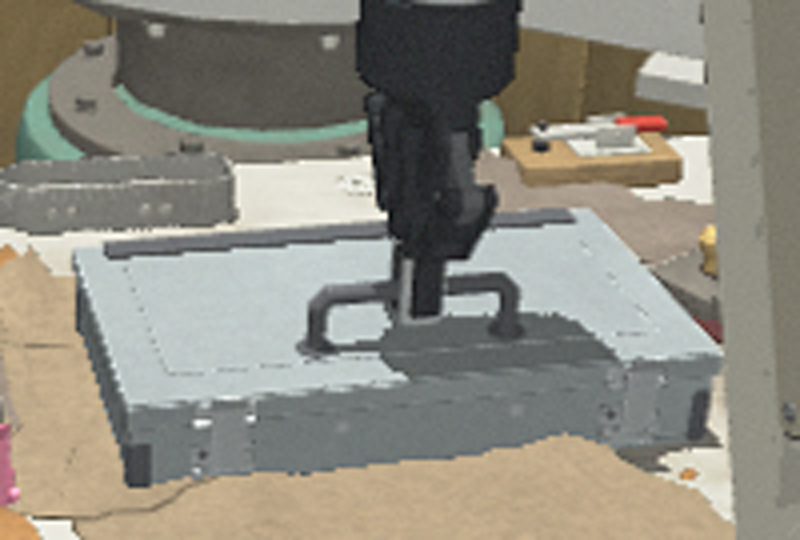

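The lid holds at about 17 N with both ends down in the picture. There is 11 N of sideways pull from a small grip offset. I relieve that, tug slightly harder, then let go.

Run:
```python
from m import *
b=bar(0); u=np.array([np.cos(yaw),np.sin(yaw)])
f0=np.array([.27,.22,.41])
for s in (.001,.002): 
    ctrl.move_l(np.r_[b[:2]+s*u,.0700],vel=.02); print(s,np.round(F()-f0,1))
ctrl.move_l(np.r_[b[:2]+.002*u,.0705],vel=.02)
for _ in range(3): ctrl.hold(.25); print(np.round(F()-f0,1),ctrl.get_tcp_pos()[2],np.round(ctrl.get_torque(),2))
ctrl.move_l(np.r_[b[:2]+.002*u,.0675],vel=.03); print('relaxed',np.round(F()-f0,1))
ctrl.gripper_to(.05); print(np.round(F()-f0,1),ctrl.get_gripper_width())
ctrl.move_l(np.r_[b[:2]+.002*u,.16],vel=.12)
ctrl.move_l([.40,-.05,.30],vel=.25)
print(ctrl.get_clock())
for n in('scene','top'):
    p=snap(n,n+'5.png')
    print([(t,[(np.round(r['pixel']).tolist(),round(r['conf'],2)) for r in ctrl.tip_of(t,p)][:2]) for t in ('lid_end_left','lid_end_right','lid_handle')])
    if n=='scene':
        W_,L=pts([*q[:3],0.0]); print([np.round(proj(p,L(-.161,s*.105,.004)),1) for s in(1,-1)],np.round(proj(p,bar(0)),1))
    r=(slice(130,265),slice(270,470)) if n=='scene' else (slice(150,290),slice(250,470))
    cv2.imwrite(f'pics/c5{n}.png',cv2.resize(p['image'][r],None,fx=3.6,fy=3.6,interpolation=cv2.INTER_CUBIC))
```

```text
0.001 [  8.3  -3.2 -14.4]
0.002 [  5.5  -2.8 -12.6]
[  7.5  -2.9 -15.9] 0.06913327189412255 [-0.43 -1.46 -0.22]
[  6.4  -2.6 -16.1] 0.06915121244628121 [-0.38 -1.49 -0.21]
[  6.6  -2.2 -16. ] 0.06914421886165467 [-0.36 -1.45 -0.15]
relaxed [ 4.4 -2.2 -3.7]
[-0.8 -0.7 -0. ] 0.049772418810504614
40.1667
[('lid_end_left', [([325.0, 227.0], 0.85)]), ('lid_end_right', [([426.0, 216.0], 0.92)]), ('lid_handle', [([378.0, 206.0], 0.97)])]
[array([325.2, 227.3]), array([426.4, 216.6])] [374.2 203. ]
[('lid_end_left', [([306.0, 238.0], 0.57)]), ('lid_end_right', []), ('lid_handle', [([348.0, 235.0], 0.63), ([439.0, 214.0], 0.41)])]
```

View pics/c5scene.png

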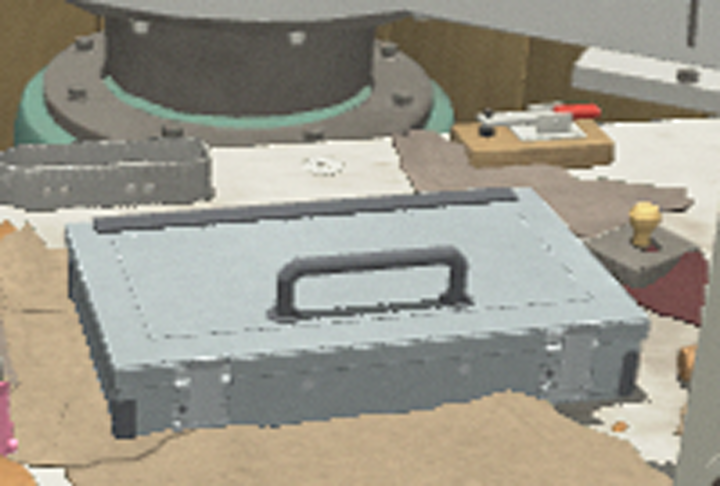

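View pics/c5top.png

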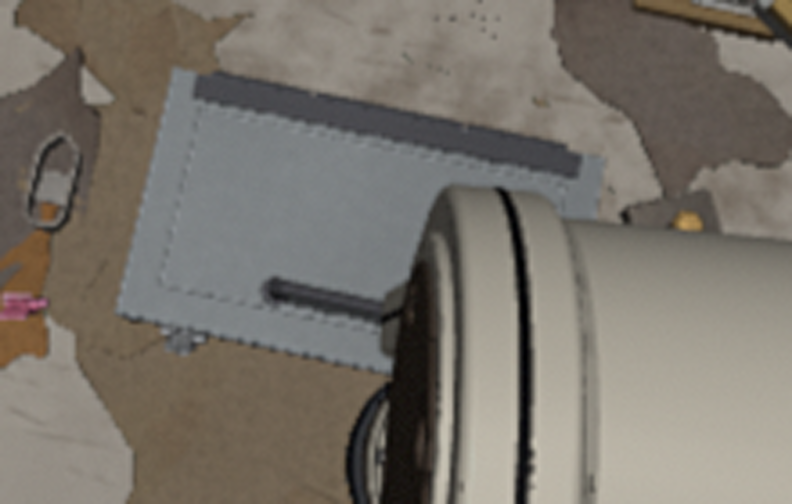

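Both lid ends appear within 1 px of where they should be when shut, at (325,227) and (426,216). Both catches stand upright and the arm is clear, so I hand in.

Run:
```python
from m import *
print(np.round(F(),1)); ctrl.sign_off()
```

```text
[-0.2  0.8 -0.8]
the job is handed in; nothing more can be done
```

The lid is shut and caught at both ends. It held an upward tug of about 16–18 N, and the job was handed in at about 40 s of the 70 s allowed; no verdict was reported.

- **Closing:** I pushed the lid down on its handle, then pressed each end in turn. The left catch passed at about 8 N, so it is the easier catch_a, and the right one at about 13 N. Both ends then bottomed at about 51.5 mm.
- **Extra press:** my first press on the left end stopped early at 56 mm, so I pressed that end again before doing the right.
- **Tug:** I gripped the handle and pulled up for about 0.8 s at about 17 N, then repeated it at about 16 N. The lid stopped dead both times and neither end gave. The first pull also carried about 11 N sideways from a small grip offset, which I reduced to about 7 N for the second.
- **Final pictures:** in the scene view both lid ends sat within 1 px of where they should be when shut, and both catches stood upright. The handle read about 4 px from my model there, which I left unresolved. In the top view the arm hid the right end and the awl, so those were not checked from above.
- **Surroundings:** the tool read no load when I handed in. The paper weight, small die and pink look-alike looked undisturbed in the pictures; I took no measurements of them.
- **Not measured:** the force on each catch could not be read directly. I take it that both were loaded from the hard stop and the central pull.

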